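Shut the gate of the wide soap chute

ROBOT

A 6-joint arm with a two-finger parallel gripper is mounted at the origin on the work surface. World frame = base frame: x ahead of the robot, y to its left, z up, the work surface at z = 0. Lengths are in mm, angles in rad, forces in N, time in s.
With the tool pointing down it reaches from about 350 to 875 mm from the base axis. Payload 4.2 kg.
Tool frame: the origin (TCP) lies between the finger pads; the fingertips stand 19 mm ahead of it and the grasp point (between the pads) is the TCP; z points along the fingers, y is the direction in which the jaws open and shut (so a half turn about z gives the same grasp; the last joint's range is limited). The gripper opens to 87 mm and grips with 3 to 60 N. Pads are 19 mm wide; open, the fingers measure 117 mm over their backs; the gripper's body (75 mm by 190 mm) begins 51 mm behind the grasp point.
Start: joints at [-0.908, 0.385, 0.008, 0, -1.194, -0.259], TCP at [245.585, -574.706, 241.55] pointing down, gripper open.
Joint ranges: [-3.14, 3.14], [-1.21, 2.06], [-1.07, 1.41], [-3.16, 2.05], [-2.99, -0.16], [-3.1, 3.1]. Speed limits (rad/s): [2.79, 2.79, 3.14, 3.14, 3.14, 3.14].

INTERFACE

Orientations are given as [roll, pitch, yaw] about the fixed x, y, z axes, in that order (R = Rz(yaw) Ry(pitch) Rx(roll)).
In Python, from plant import sensors, optics, workorder gives the robot as it stands.
- The arm moves only by the tool carry_out, never from a script. Its argument "targets" is a list of rows, each an object with "translation": the shift along the world's x, y, z in m, a list of three; "rot": the turn, a rotation vector about the world's x, y, z in rad, a list of three. A call has 1 to 8 rows; each row shifts and turns the commanded pose from where the row before left it; what a row does not reach is not made up. A row lasts 1/12 s, in which the tool goes at most 41.7 mm and 7.16 degrees, less where a joint would pass 70% of its speed; a pose out of reach is approached as far as the arm can. A call is refused whole if a number of a shift passes 0.0417 or a number of a turn 0.125, either way. A call with a gripper value outside its range is refused whole. "hand" is the opening, from 0 (shut) to 1 (fully open), set as the call begins (left out, the last holds). The fingers move at their own pace and stop on an object; "squeeze" is the grip in N (left out, the last holds). Time passes only in rows, so rows that do not move let the fingers close. It gives the time, the measured TCP pose, the force and the opening at its end, in the units of the state.
- sensors.sense(): the state, without advancing time (a new reading comes with each control period).
- optics.capture(name): name is "scene" or "top" or "wrist"; returns the picture (420x560x3 uint8, blue, green, red); there is no depth.
- optics.camera_model(name): a dict with "fx", "fy", "cx", "cy" (pixels), "eye" and "rotation" of the camera in the world. Camera axes: x right, y up, looking along -z (the intrinsics and any distortion apply to the point x, -y, -z); pixel columns grow to the right and rows downward; lengths in mm; the calibration is good to about 2 mm. A picture is of the moment at which its call begins: read the wrist's pose just before it. camera_model takes no time and is no camera call; for the wrist camera it gives the pose at the moment of the call.
- workorder.hand_in(): hands the job in, once; it reports no verdict.
The state is a dict: "clock": time; "joint_pos": joint angles; "qvel": joint speeds; "joint_torque": joint torques, N m; "tool_pos": TCP position; "tcp_rot": TCP orientation; "force": force on the tool from outside, world axes, zero at the start; "torque": the same for the moment, N m; "finger_gap": finger opening in mm.
Only numpy, scipy, OpenCV 4.12 (cv2) and the standard library are available. Lean on these libraries where they do the work, as an engineer would, in place of code of your own. Each camera call takes 0.05 s, during which the arm holds its last target. There are 200 camera calls.

TASK

The wide plywood chute has run empty and is about to be refilled: push its sliding gate across the chute until the spring catch snaps in behind it and keeps it shut, then let go. Leave the gate of the narrow chute open as it stands.

Things in the scene. Friction and masses are not known exactly. Their poses are not given: they have to be found in the camera images.
- wide_push (a point): Centre of the outer (-y) face of the upright steel push plate on the gate of the wide chute (110 mm wide inside); moves with the gate. Plate 50 mm wide (x), 12 thick (y), 45 to 113 mm above the table, this point at 88. Axes: x up the chute, away from its outlet; +y the way the gate is pushed to shut; z up. Space on the plate's -y side is free; no part of the chute is higher than 120 mm.
- wide_gate (a joint): How far the wide chute's gate stands open, m: 0 = at its end stop, 0.095 = fully open. It slides stiffly (about 5 N), stays where it is left, and takes about 6 N more in the last 30 mm, pushing the catch aside. The catch snaps in at 0.010 or a little less; from there to 0 is play.
- wide_catch (a joint): Spring catch of the wide chute, a brass tooth beside the chute on its +y side, m: 0 = fully out (before the gate's pin arrives, and again once snapped in behind the pin), about 0.008 while the pin pushes it aside. It works by itself.
- narrow_push (a point): The same point on the push plate of the narrow chute's gate (chute 50 mm wide inside, otherwise built alike, same plate size, same axes). This gate also stands open and is to be left so.

How it is judged (in metres and radians):
At the end, for the whole second after the job is handed in: The wide chute's gate is within 13 mm of its end stop with its catch snapped in behind it (catch within 3 mm of fully out) (value of joint wide_gate below 0.013 m and value of joint wide_catch below 0.003 m); the robot touches nothing.
It fails at once if the narrow chute's gate is moved by more than 10 mm (distance of narrow_push from where it was at the start of the episode above 0.01 m).
It also fails if it takes over 30 s, if anything falls off the work surface, if the arm or the gripper's body presses on something with over 40 N, if the wrist force passes 120 N, or if a joint passes its speed limit or range.

## Working session

There is one attempt and no reset: what is moved stays moved. The work goes in short steps, Python scripts to look and compute and a tool call to move; the robot and the scene stay as the last step left them, time stands still between calls to the robot, and variables do not carry over. Pictures are saved under pics/ and viewed, about 8 in all and at most 12, crops included, and the job is handed in when it is done.

Besides the shell and the picture viewer there is one more tool, called after "Request:" as name([rows], argument=value, ...), one row to a line, values as JSON. carry_out: Moves the arm, as the interface text tells. Its arguments: {"type":"object","properties":{"targets":{"type":"array","items":{"type":"object","properties":{"translation":{"type":"array","items":{"type":"number"}},"rot":{"type":"array","items":{"type":"number"}}}}},"hand":{"type":"number"},"squeeze":{"type":"number"}},"required":["targets"]}

```bash
mkdir -p pics
python3 - <<'E'
from plant import sensors, optics
import cv2
print(sensors.sense())
for n in("scene","top"):
    m=optics.camera_model(n); print(n,m)
    cv2.imwrite(f"pics/{n}0.png",optics.capture(n))
E
```

```text
{'clock': 0.0, 'joint_pos': array([-9.08396064e-01,  3.85577063e-01,  6.62995012e-03, -4.97741425e-04,
       -1.19396523e+00, -2.58579935e-01]), 'qvel': array([ 0.00025545,  0.00241824,  0.00063173, -0.00136447,  0.0005939 ,
       -0.0001232 ]), 'joint_torque': array([ 6.80073354e-04, -3.90664601e+01,  1.87402815e+01,  4.21987429e+00,
        1.08703200e-02, -2.25884405e-04]), 'tool_pos': array([ 245.3777013 , -574.21996104,  240.44895969]), 'tcp_rot': array([ 3.13942870e+00, -9.40383177e-05, -2.73795587e+00]), 'force': array([ 0.25824055,  0.00226901, -0.14465621]), 'torque': array([ 0.02153468, -0.02371295,  0.04714587]), 'finger_gap': 86.83425361805594}
scene {'fx': 495.00589837768956, 'fy': 495.00589837768956, 'cx': 286.7257491229854, 'cy': 200.33740925438676, 'eye': array([1010.90297077,  -45.35504906,  841.08956172]), 'rotation': array([ 0.58919179, -0.00694369,  1.43569901])}
top {'fx': 530.4867726836067, 'fy': 530.4867726836067, 'cx': 281.09803650976846, 'cy': 217.27803416971673, 'eye': array([ 410.89817438,   34.4297224 , 1004.733299  ]), 'rotation': array([ 1.29285824e-01,  9.37987511e-06, -1.55183135e+00])}
```

View pics/scene0.png

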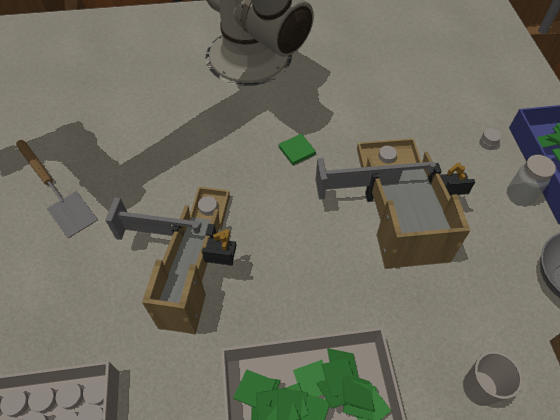

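View pics/top0.png

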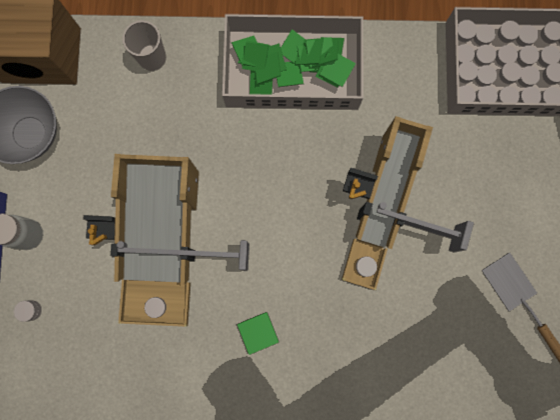

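The wide chute is the one at the left in top (plate near px 243,255) and at the right in scene (plate near 320,180). The narrow chute's plate is at top 462,236. Next I zoom in on the wide plate.

```bash
cat > h.py <<'E'
import numpy as np
from plant import sensors, optics
from scipy.spatial.transform import Rotation as R
def ray(n,u,v):
    m=optics.camera_model(n)
    d=R.from_euler('xyz',m['rotation']).apply([(u-m['cx'])/m['fx'],-(v-m['cy'])/m['fy'],-1])
    return np.array(m['eye']),d
def onz(n,u,v,z):
    e,d=ray(n,u,v); return e+d*(z-e[2])/d[2]
E
python3 - <<'E'
import cv2, numpy as np
from h import *
a=cv2.imread('pics/top0.png')[225:285,80:260]; b=cv2.imread('pics/scene0.png')[145:215,300:480]
f=lambda i:cv2.resize(i,None,fx=4.4,fy=4.4,interpolation=cv2.INTER_CUBIC)
cv2.imwrite('pics/crop0.png',np.vstack([f(a),f(b)]))
for p in [(243,255),(120,250),(462,236),(380,211)]: print('top',p,onz('top',*p,113).round(1))
for p in [(320,165),(436,165)]: print('scene',p,onz('scene',*p,113).round(1))
E
```

```text
top (243, 255) [461.7  99.4 113. ]
top (120, 250) [466.2 306.4 113. ]
top (462, 236) [ 500.7 -269.2  113. ]
top (380, 211) [ 540.7 -131.   113. ]
scene (320, 165) [459.1  97.2 113. ]
scene (436, 165) [487.1 311.6 113. ]
```

View pics/crop0.png

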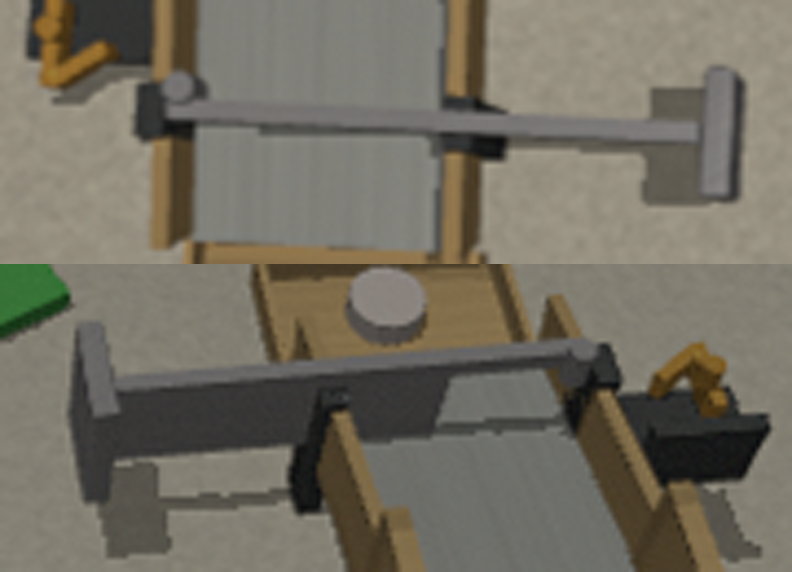

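Request:
carry_out([
  {"translation": [0.0135, 0.037, 0], "rot": [0, 0, -0.025]},
  {"translation": [0.0135, 0.037, 0], "rot": [0, 0, -0.025]},
  {"translation": [0.0135, 0.037, 0], "rot": [0, 0, -0.025]},
  {"translation": [0.0135, 0.037, 0], "rot": [0, 0, -0.025]},
  {"translation": [0.0135, 0.037, 0], "rot": [0, 0, -0.025]},
  {"translation": [0.0135, 0.037, 0], "rot": [0, 0, -0.025]},
  {"translation": [0.0135, 0.037, 0], "rot": [0, 0, -0.025]},
  {"translation": [0.0135, 0.037, 0], "rot": [0, 0, -0.025]},
], hand=0, squeeze=20)

```text
clock: 0.77
tool_pos: [353.5, -276.8, 241.3]
tcp_rot: [3.141, -0.0, -2.94]
force: [0.9, 1.1, 0.0]
finger_gap: 41.6
```

Request:
carry_out([
  {"translation": [0.0135, 0.037, 0], "rot": [0, 0, -0.025]},
  {"translation": [0.0135, 0.037, 0], "rot": [0, 0, -0.025]},
  {"translation": [0.0135, 0.037, 0], "rot": [0, 0, -0.025]},
  {"translation": [0.0135, 0.037, 0], "rot": [0, 0, -0.025]},
  {"translation": [0.0135, 0.037, 0], "rot": [0, 0, -0.025]},
  {"translation": [0.0135, 0.037, 0], "rot": [0, 0, -0.025]},
  {"translation": [0.0135, 0.037, 0], "rot": [0, 0, -0.025]},
  {"translation": [0.0135, 0.037, 0], "rot": [0, 0, -0.025]},
])

```text
clock: 1.43
tool_pos: [461.4, 19.3, 241.5]
tcp_rot: [3.141, -0.0, -3.139]
force: [0.5, -0.3, 0.1]
finger_gap: 0.7
```

Request:
carry_out([
  {"translation": [0, 0, -0.03], "rot": [0, 0, 0]},
  {"translation": [0, 0, -0.03], "rot": [0, 0, 0]},
  {"translation": [0, 0, -0.03], "rot": [0, 0, 0]},
  {"translation": [0, 0, -0.03], "rot": [0, 0, 0]},
  {"translation": [0, 0, -0.03], "rot": [0, 0, 0]},
  {"translation": [0, 0, 0], "rot": [0, 0, 0]},
])

```text
clock: 1.93
tool_pos: [457.3, 16.0, 86.5]
tcp_rot: [-3.138, -0.012, -3.139]
force: [-0.8, -0.3, 0.5]
finger_gap: 0.5
```

Run:
```python
from h import *
import cv2
s=sensors.sense(); print(s['tool_pos'],s['force'])
a=optics.capture('scene')[100:280,250:490]; b=optics.capture('top')[180:330,60:300]
cv2.imwrite('pics/c1.png',cv2.resize(np.vstack([a,b]),None,fx=1.8,fy=1.8,interpolation=cv2.INTER_CUBIC))
```

```text
[457.30961995  16.04373072  86.49532376] [-0.81630332 -0.30522256  0.51017077]
```

View pics/c1.png

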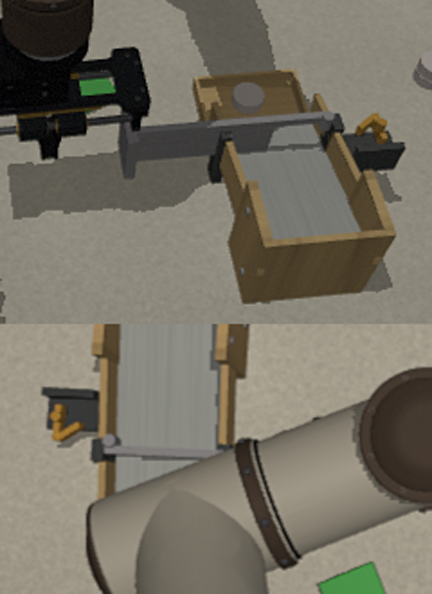

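The gripper stands on the free -y side of the wide plate (scene crop 130,150), and its body is above the plate's top. Next, approach and push.

Request:
carry_out([
  {"translation": [0.002, 0.006, 0.004], "rot": [0, 0, 0]},
  {"translation": [0.002, 0.006, 0], "rot": [0, 0, 0]},
  {"translation": [0, 0.006, 0], "rot": [0, 0, 0]},
  {"translation": [0, 0.006, 0], "rot": [0, 0, 0]},
  {"translation": [0, 0.006, 0], "rot": [0, 0, 0]},
  {"translation": [0, 0.006, 0], "rot": [0, 0, 0]},
  {"translation": [0, 0.006, 0], "rot": [0, 0, 0]},
  {"translation": [0, 0.006, 0], "rot": [0, 0, 0]},
])

```text
clock: 2.7
tool_pos: [465.5, 66.0, 95.6]
tcp_rot: [3.142, -0.0, -3.138]
force: [0.2, 0.6, -1.2]
finger_gap: 0.3
```

Request:
carry_out([
  {"translation": [0, 0.005, 0], "rot": [0, 0, 0]},
  {"translation": [0, 0.005, 0], "rot": [0, 0, 0]},
  {"translation": [0, 0.005, 0], "rot": [0, 0, 0]},
  {"translation": [0, 0.005, 0], "rot": [0, 0, 0]},
  {"translation": [0, 0.005, 0], "rot": [0, 0, 0]},
])

```text
clock: 3.12
tool_pos: [465.6, 89.8, 95.5]
tcp_rot: [-3.14, -0.001, -3.138]
force: [3.2, -5.1, -0.6]
finger_gap: 0.5
```

Request:
carry_out([
  {"translation": [0, 0.005, 0], "rot": [0, 0, 0]},
  {"translation": [0, 0.005, 0], "rot": [0, 0, 0]},
  {"translation": [0, 0.005, 0], "rot": [0, 0, 0]},
  {"translation": [0, 0.005, 0], "rot": [0, 0, 0]},
  {"translation": [0, 0.005, 0], "rot": [0, 0, 0]},
])

```text
clock: 3.53
tool_pos: [466.0, 114.7, 95.5]
tcp_rot: [-3.14, 0.0, -3.138]
force: [2.6, -6.1, -0.2]
finger_gap: 0.4
```

Request:
carry_out([
  {"translation": [0, 0.004, 0], "rot": [0, 0, 0]},
  {"translation": [0, 0.004, 0], "rot": [0, 0, 0]},
  {"translation": [0, 0.004, 0], "rot": [0, 0, 0]},
  {"translation": [0, 0.004, 0], "rot": [0, 0, 0]},
])

```text
clock: 3.87
tool_pos: [466.1, 128.4, 95.6]
tcp_rot: [-3.136, -0.001, -3.138]
force: [10.3, -16.4, -0.0]
finger_gap: 0.5
```

Run:
```python
from h import *
import cv2
s=sensors.sense(); print(s['tool_pos'],s['force'])
a=optics.capture('scene')[120:240,290:490]; b=optics.capture('top')[200:290,60:260]
cv2.imwrite('pics/c2.png',cv2.resize(np.vstack([a,b]),None,fx=2.8,fy=2.8,interpolation=cv2.INTER_CUBIC))
```

```text
[466.09405873 128.41713887  95.56561719] [ 10.26034272 -16.40214106  -0.04251975]
```

View pics/c2.png

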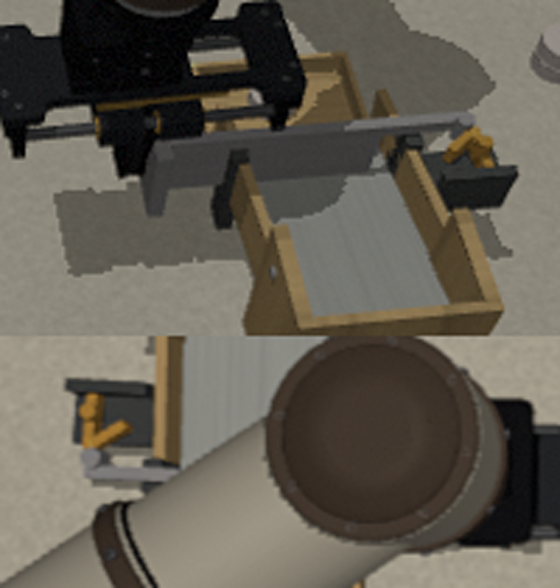

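The pin has met the catch (scene crop 462,125) and the force is up to about 16 N as expected. I keep pushing in small steps.

Request:
carry_out([
  {"translation": [0, 0.003, 0], "rot": [0, 0, 0]},
  {"translation": [0, 0.003, 0], "rot": [0, 0, 0]},
])

```text
clock: 4.13
tool_pos: [466.2, 135.8, 95.6]
tcp_rot: [-3.139, 0.0, -3.139]
force: [6.5, -9.6, -1.4]
finger_gap: 0.6
```

Request:
carry_out([
  {"translation": [0, 0.003, 0], "rot": [0, 0, 0]},
  {"translation": [0, 0.002, 0], "rot": [0, 0, 0]},
])

```text
clock: 4.3
tool_pos: [466.2, 141.6, 95.6]
tcp_rot: [-3.14, 0.001, -3.138]
force: [2.9, -3.1, 1.4]
finger_gap: 0.3
```

Request:
carry_out([
  {"translation": [0, 0.002, 0], "rot": [0, 0, 0]},
  {"translation": [0, 0.002, 0], "rot": [0, 0, 0]},
])

```text
clock: 4.47
tool_pos: [466.1, 145.7, 95.7]
tcp_rot: [-3.14, 0.001, -3.138]
force: [4.5, -5.5, 0.4]
finger_gap: 0.4
```

Request:
carry_out([
  {"translation": [0, 0.002, 0], "rot": [0, 0, 0]},
  {"translation": [0, 0.002, 0], "rot": [0, 0, 0]},
])

```text
clock: 4.63
tool_pos: [466.1, 149.8, 95.7]
tcp_rot: [-3.14, 0.001, -3.138]
force: [4.1, -5.7, 0.3]
finger_gap: 0.4
```

Run:
```python
from h import *
import cv2
s=sensors.sense(); print(s['tool_pos'],s['force'])
a=optics.capture('scene')[120:240,290:490]; b=optics.capture('top')[200:290,60:260]
cv2.imwrite('pics/c3.png',cv2.resize(np.vstack([a,b]),None,fx=2.8,fy=2.8,interpolation=cv2.INTER_CUBIC))
```

```text
[466.12856182 149.78920161  95.6782695 ] [ 4.13596412 -5.67947735  0.26862556]
```

View pics/c3.png

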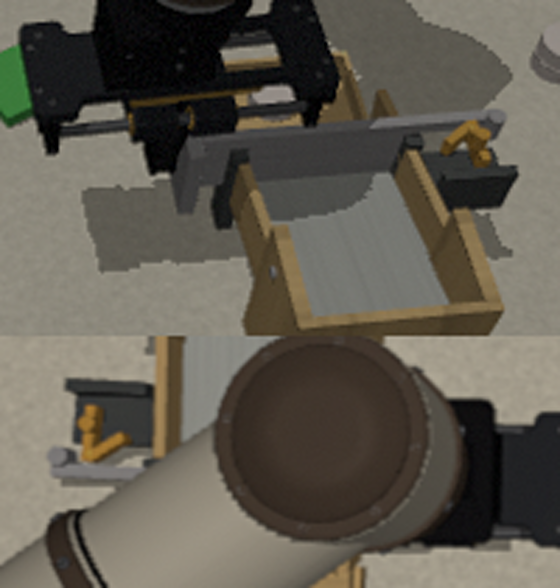

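The pin is now past the tooth (top crop 60,458 against the tooth at 90,458) and the tooth is back out. I push on to the stop, watching the force.

Request:
carry_out([
  {"translation": [0, 0.002, 0], "rot": [0, 0, 0]},
])

```text
clock: 4.82
tool_pos: [466.1, 151.7, 95.7]
tcp_rot: [-3.14, 0.001, -3.138]
force: [3.4, -4.6, 0.5]
finger_gap: 0.6
```

Request:
carry_out([
  {"translation": [0, 0.002, 0], "rot": [0, 0, 0]},
])

```text
clock: 4.9
tool_pos: [466.0, 153.3, 95.7]
tcp_rot: [-3.14, 0.0, -3.138]
force: [7.2, -13.8, 1.0]
finger_gap: 0.2
```

Request:
carry_out([
  {"translation": [0, 0.002, 0], "rot": [0, 0, 0]},
])

```text
clock: 4.98
tool_pos: [465.8, 153.5, 95.7]
tcp_rot: [-3.136, -0.001, -3.138]
force: [11.1, -20.9, 0.8]
finger_gap: 0.5
```

The gate is on its end stop: 0.2 mm of motion at 21 N. I back off along -y, then go up.

Request:
carry_out([
  {"translation": [0, -0.005, 0], "rot": [0, 0, 0]},
  {"translation": [0, -0.015, 0], "rot": [0, 0, 0]},
  {"translation": [0, -0.025, 0], "rot": [0, 0, 0]},
  {"translation": [0, -0.025, 0], "rot": [0, 0, 0]},
  {"translation": [0, 0, 0.03], "rot": [0, 0, 0]},
  {"translation": [0, 0, 0.03], "rot": [0, 0, 0]},
  {"translation": [0, 0, 0.03], "rot": [0, 0, 0]},
  {"translation": [0, 0, 0.03], "rot": [0, 0, 0]},
])

```text
clock: 5.65
tool_pos: [465.2, 86.3, 216.9]
tcp_rot: [3.141, -0.0, -3.138]
force: [0.7, 0.1, -0.8]
finger_gap: 0.4
```

Request:
carry_out([
  {"translation": [0, -0.035, 0], "rot": [0, 0, 0]},
  {"translation": [0, -0.035, 0], "rot": [0, 0, 0]},
  {"translation": [0, -0.035, 0], "rot": [0, 0, 0]},
  {"translation": [0, -0.035, 0], "rot": [0, 0, 0]},
  {"translation": [0, -0.035, 0], "rot": [0, 0, 0]},
  {"translation": [0, -0.02, 0], "rot": [0, 0, 0]},
  {"translation": [0, 0, 0], "rot": [0, 0, 0]},
  {"translation": [0, 0, 0], "rot": [0, 0, 0]},
])

```text
clock: 6.32
tool_pos: [465.4, -109.2, 215.3]
tcp_rot: [3.141, -0.0, -3.14]
force: [-0.3, 0.7, 0.1]
finger_gap: 0.2
```

Run:
```python
from h import *
import cv2
s=sensors.sense(); print(s['clock'],s['tool_pos'],s['force'])
A=optics.capture('scene');B=optics.capture('top'); cv2.imwrite('pics/t4.png',B)
a=A[120:240,290:490]; b=B[200:290,60:260]
cv2.imwrite('pics/c4.png',cv2.resize(np.vstack([a,b]),None,fx=2.8,fy=2.8,interpolation=cv2.INTER_CUBIC))
o=cv2.imread('pics/scene0.png'); print('narrow plate diff',cv2.absdiff(o,A)[195:240,95:135].mean())
```

```text
6.3167 [ 465.38086113 -109.23147759  215.31568246] [-0.30308397  0.74957938  0.14539965]
narrow plate diff 17.726296296296297
```

View pics/c4.png

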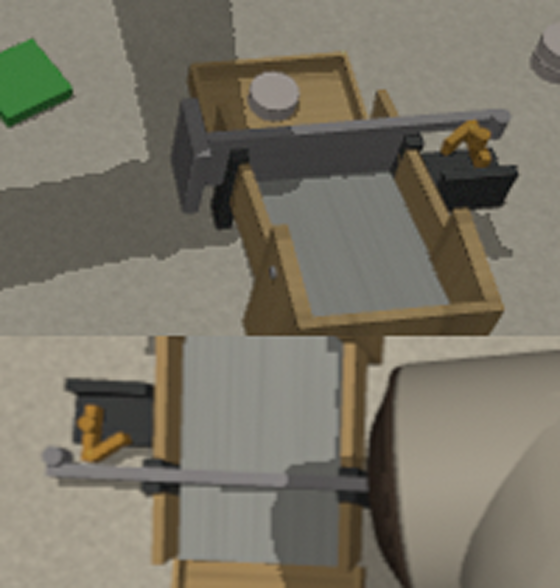

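Run:
```python
import cv2,numpy as np
from plant import optics
for n,w in(('top',(slice(205,255),slice(75,118))),('scene',(slice(155,200),slice(435,480)))):
  for i in(cv2.imread(f'pics/{n}0.png'),optics.capture(n)):
    h=cv2.cvtColor(i[w],cv2.COLOR_BGR2HSV); m=cv2.inRange(h,(8,150,90),(25,255,255)); y,x=np.nonzero(m); print(n,len(x),x.mean().round(2),y.mean().round(2),x.min(),y.max())
cv2.imwrite('pics/s5.png',optics.capture('scene'))
```

```text
top 133 18.96 30.59 13 39
top 135 19.07 30.56 13 39
scene 69 23.07 13.2 15 21
scene 74 22.91 13.45 14 22
```

View pics/s5.png

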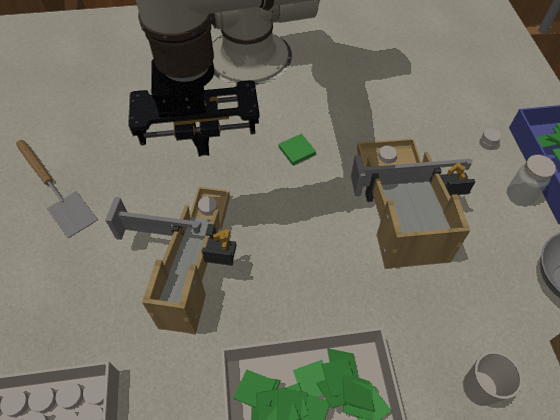

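The catch is back in its original place, to within 0.3 px. The wide gate is shut, the narrow plate is unmoved at (117,218), and the arm is clear.

```bash
python3 -c "
from plant import workorder; print(workorder.hand_in())"
```

```text
the job is handed in; nothing more can be done
None
```

I pushed the wide chute's gate to its end stop with the closed fingers, backed the arm off and handed the job in at about 6.5 s on the robot's clock.

- **Wide gate:** the push force rose to about 19 N (6–10 N of it sideways) while the pin moved the catch aside. It then fell back to sliding friction. At the end the gate moved only 0.2 mm while the push rose to 21 N, which I took as the end stop.
- **Catch:** the pictures show the pin past the tooth. The brass tooth is back where it was at the start, within 0.3 px in both the scene and top cameras.
- **Narrow gate:** it looks unmoved in the last scene picture, and the arm passed well above it. A picture-difference check on its plate came out at 17.7 grey levels. I put that down to the arm's shadow having moved, but I did not measure the plate's position again.
- **Arm:** it was clear of everything at the end, with wrist force under 1 N.

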